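Bring a tube rotator's loading mark to the top

ROBOT

A 6-joint arm with a two-finger parallel gripper is mounted at the origin on the work surface. World frame = base frame: x ahead of the robot, y to its left, z up, the work surface at z = 0. Lengths are in m, angles in rad, forces in N, time in s.
With the tool pointing down it reaches from about 0.3 to 0.775 m from the base axis. Payload 14.6 kg.
Tool frame: the origin (TCP) lies between the finger pads; the fingertips stand ctrl.tip_extent ahead of it and the grasp point (between the pads) lies 3 mm ahead of it (ctrl.tip_extent is the distance from the TCP to the fingertips, in m); z points along the fingers, y is the line along which they close (so a half turn about z gives the same grasp; the last joint's range is limited). The gripper opens to 94 mm and grips with 3 to 60 N. Pads are 16 mm wide; open, the fingers measure 119 mm over their backs; the gripper's body (75 mm by 177 mm) begins 78 mm behind the grasp point.
Start: joints at [1.172, 0.3, 1.521, -0, 1.321, -0.067], TCP at [0.179, 0.52, 0.227] pointing down, gripper open.
Joint ranges: [-3.03, 3.03], [-0.79, 2.21], [0.23, 2.52], [-1.04, 4.18], [0, 3.07], [-2.55, 2.55]. Speed limits (rad/s): [2.22, 2.22, 2.57, 3.14, 3.14, 3.14].

INTERFACE

Orientations are given as [roll, pitch, yaw] about the fixed x, y, z axes, in that order (R = Rz(yaw) Ry(pitch) Rx(roll)).
In Python, from station import ctrl, viewer gives the robot as it stands (ctrl), with the cameras (viewer).
- The arm moves only by the tool shift_gripper, called as name(argument=value, ...), one argument or row to a line, values as JSON. Schema: {"type":"object","properties":{"ticks":{"type":"array","items":{"type":"array","items":{"type":"number"},"minItems":6,"maxItems":6},"minItems":1,"maxItems":10},"aperture":{"type":"number"},"force":{"type":"number"},"only":{"type":"string"},"quiet":{"type":"boolean"},"lines":{"type":"string"}},"required":["ticks"],"additionalProperties":false}. ticks is a list of rows, 1 to 10 of them, each of 6 numbers: dx, dy, dz in shares of the most that a row can go, 1 being 50 mm, then a rotation vector rx, ry, rz in parts of the range, where 1.0 means 180 degrees; each row shifts and turns the commanded pose from where the row before left it, along the tool's axes as they then stand; what a row does not reach is not made up. A row lasts 1/10 s, in which the tool goes at most 0.05 m and 0.15 rad, less where a joint would pass 70% of its speed; a pose out of reach is approached as far as the arm can. aperture is the finger opening in m, set as the call begins (left out keeps the last). The fingers move at their own pace and stop on an object; force is the grip in N (left out, the last holds). Time passes only in rows, so rows that do not move let the fingers close. The tool returns the time, the measured TCP pose, the force, the opening and the grip force at its end. only (a regular expression) keeps the lines of the reply that match it, lines (a string "A,B") keeps lines A to B, and quiet returns only ok. A shift or turn number past 1, either way, is cut back to 1. Input that does not fit is refused with a message, and nothing moves.
- ctrl.get_obs(): the state, without advancing time (a new reading comes with each control period).
- viewer.camera(name): name is "scene" or "top" or "wrist"; returns a dict with "pixels" (400x640x3 uint8, blue, green, red), "fx", "fy", "cx", "cy" (pixels), "extrinsics" (4x4, takes a point from camera to world coordinates). Camera axes: x right, y up, looking along -z (the intrinsics and any distortion apply to the point x, -y, -z); pixel columns grow to the right and rows downward; lengths in m; the calibration is good to about 2 mm. The wrist camera is an equidistant fisheye: a pixel r from the principal point sees the ray r / f radians off the axis. A picture is of the moment at which its call begins. There is no depth.
- ctrl.hand_in(): hands the job in; it is judged then, once.
The state is a dict: "time_s": time; "qpos": joint angles; "joint_vel": joint speeds; "tau": joint torques, N m; "ee_pos": TCP position; "eef_rot": TCP orientation; "force": force on the tool from outside, world axes, zero at the start; "moment": the same for the moment, N m; "grip_width": finger opening in m; "grip_force": force on a finger pad.
Only numpy, scipy, OpenCV 4.12 (cv2) and the standard library are available. Lean on these libraries where they do the work, as an engineer would, in place of code of your own. Each camera call takes 0.05 s, during which the arm holds its last target. There are 200 camera calls.

TASK

Two tube rotators stand on the lab bench. On the one carrying the red-capped tubes, turn the wheel by hand until its yellow loading mark, now out of sight from above, low on one side, stands at the very top, and leave the wheel at rest there. Do not turn the wheel with the purple-capped tubes.

Things in the scene. Friction and masses are not known exactly. Their poses are not given: they have to be found in the camera images.
- red_rotator: Tube rotator with RED caps, fixed; stands left or right. Origin: underside centre, on the bench; x level along the axle, away from the robot (yaw within 0.25 rad), z up. White base 170x150x16 mm; motor box x -85 to -15, 110 wide, 153 high. On its far side an upright teal disc wheel, radius 90, 12 thick, centred at x 55, y 0, z 125 mm (top at z 215).
- red_wheel (a joint): Angle of the red-capped wheel, rad: 0 = mark at the very top, positive = mark turned from the top towards the rotator's -y (robot's right). Starts between 1.55 and 2.3, so the top must be moved to +y (left). No stops; light drag (0.2 N at the rim): follows a fingertip, stops within a fraction of a second, stays where left.
- red_mark (a point): Yellow mark on the red-capped wheel: stripe 16 mm wide over the tread and 28 mm down both faces; point on the tread, 90 mm from the wheel centre, z outwards, x along the axle. Six tubes at 48 mm radius: caps 17 mm wide stand 18 mm out of the far face, tubes 56 mm out of the near face. Beyond 57 mm radius the disc is bare: pinch its 12 mm from above or rub the tread.
- purple_mark (a point): The same yellow mark on the other rotator, of the same build and sizes but with PURPLE caps; that wheel is to be left as it is. The point is on its tread, 90 mm from its wheel centre; z outwards along the radius, x along its axle.

How it is judged:
At the end, for the whole second after the job is handed in: The yellow mark of the red-capped wheel is within 0.2 rad (11 degrees) of the very top and the wheel is at rest (under 0.05 rad/s) (angle between red_mark's own z axis and vertical below 0.2 rad and velocity of joint red_wheel between -0.05 and 0.05 rad/s); the robot touches nothing.
It fails at once if the purple-capped wheel is turned (its mark moves more than 15 mm) (distance of purple_mark from where it was at the start of the episode above 0.015 m).
It also fails if it takes over 35 s, if anything falls off the work surface, if the arm or the gripper's body presses on something with over 40 N, if the wrist force passes 120 N, or if a joint passes its speed limit or range.

## Working session

There is one attempt and no reset: what is moved stays moved. The work goes in short steps, Python scripts to look and compute and a tool call to move; the robot and the scene stay as the last step left them, time stands still between calls to the robot, and variables do not carry over. Pictures are saved under pics/ and viewed, at most 10 in all, crops included, and the job is handed in when it is done.

```bash
ls; mkdir -p pics; python3 - <<'E'
from station import ctrl, viewer
import cv2, numpy as np
o=ctrl.get_obs(); print(o['time_s'],o['ee_pos'],o['eef_rot'],ctrl.tip_extent)
for n in ['scene','top']:
    c=viewer.camera(n); cv2.imwrite(f'pics/{n}0.png',c['pixels'])
    print(n,c['fx'],c['fy'],c['cx'],c['cy'],np.round(c['extrinsics'],3).tolist())
E
```

```text
pics
station.py
0.0 [0.17905837 0.51978932 0.22688454] [-3.14044451e+00 -6.44658306e-05  2.80977560e+00] 0.022
scene 403.65124854655625 403.65124854655625 325.5038420313918 203.21457399983282 [[0.041, -0.831, 0.555, 0.904], [0.999, 0.038, -0.016, -0.023], [-0.008, 0.556, 0.831, 0.658], [0.0, 0.0, 0.0, 1.0]]
top 435.477999823354 435.477999823354 317.2825327283058 194.445552133206 [[-0.005, 0.986, -0.169, 0.42], [-0.999, -0.012, -0.04, -0.014], [-0.041, 0.169, 0.985, 0.861], [0.0, 0.0, 0.0, 1.0]]
```

View pics/scene0.png

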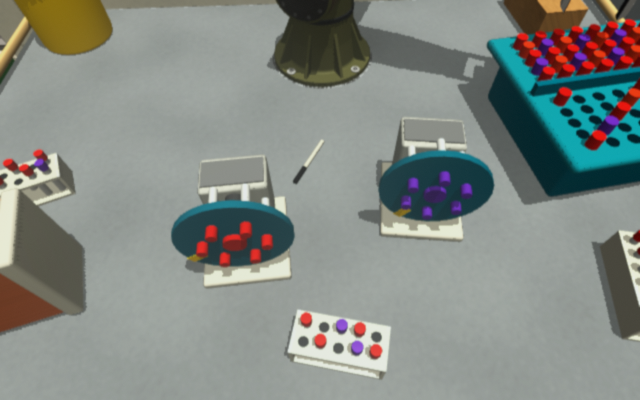

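View pics/top0.png

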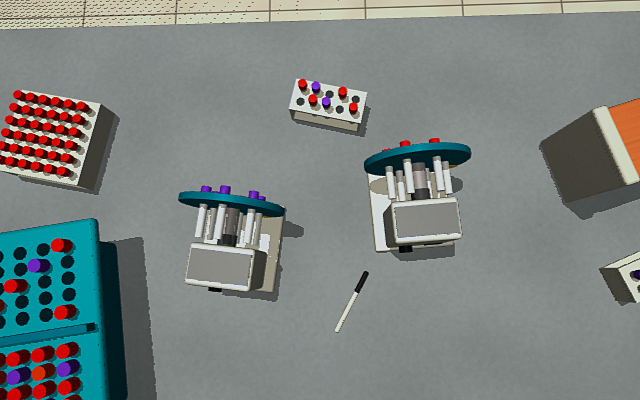

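The red rotator is on the robot's right: in the top view its wheel is at (418,157) with the box top at (425,220). In the scene view its hub is at (235,242) and the yellow mark at (196,258), on the robot's right side. Next I'll measure the pose.

```bash
cat > h.py <<'E'
import cv2, numpy as np
from station import ctrl, viewer
def ray(c,u,v):
    E=c['extrinsics']; d=E[:3,:3]@np.array([(u-c['cx'])/c['fx'],-(v-c['cy'])/c['fy'],-1]); return E[:3,3],d
def onz(c,u,v,z):
    o,d=ray(c,u,v); return o+d*(z-o[2])/d[2]
def big(m,roi):
    k=np.zeros(m.shape,np.uint8); x0,y0,x1,y1=roi; k[y0:y1,x0:x1]=m[y0:y1,x0:x1].astype(np.uint8)*255
    cs,_=cv2.findContours(k,cv2.RETR_EXTERNAL,cv2.CHAIN_APPROX_NONE); return max(cs,key=cv2.contourArea)
E
python3 - <<'E'
from h import *
t=viewer.camera('top'); s=viewer.camera('scene')
p=t['pixels'].astype(int); hsv=cv2.cvtColor(t['pixels'],cv2.COLOR_BGR2HSV)
g=(abs(p-p[220,425]).max(2)<10)
c=big(g,(380,190,470,250)); r=cv2.minAreaRect(c); print('panel',r)
cor=[onz(t,*q,.153)[:2] for q in cv2.boxPoints(r)]; print(np.round(cor,3).tolist(), np.round(np.mean(cor,0),4))
print('sides',[round(float(np.linalg.norm(cor[i]-cor[i-1])),4) for i in range(4)])
teal=(hsv[...,0]>80)&(hsv[...,0]<100)&(hsv[...,1]>120)
for nm,roi in (('red',(340,120,500,230)),('pur',(165,170,300,230))):
    c=big(teal,roi)[:,0]
    for q in (c[c[:,0].argmin()],c[c[:,0].argmax()]): print(nm,q,np.round(onz(t,*map(float,q),.125),4))
hs=cv2.cvtColor(s['pixels'],cv2.COLOR_BGR2HSV)
red=((hs[...,0]<8)|(hs[...,0]>172))&(hs[...,1]>140)
c=big(red,(215,232,252,256)); m=cv2.moments(c); u,v=m['m10']/m['m00'],m['m01']/m['m00']; print('hub',u,v,np.round(onz(s,u,v,.125),4))
y=(hs[...,0]>18)&(hs[...,0]<32)&(hs[...,1]>120)
c=big(y,(170,200,300,290)); print('mark px',c[:,0].mean(0), cv2.contourArea(c))
te=(hs[...,0]>80)&(hs[...,0]<100)&(hs[...,1]>100)
c=big(te,(160,190,305,275))[:,0]
for q in (c[c[:,0].argmin()],c[c[:,0].argmax()],c[c[:,1].argmin()]): print('scene teal',q)
E
```

```text
panel ((427.40692138671875, 219.8827667236328), (31.55728530883789, 62.9484748840332), 85.2363510131836)
[[0.52, -0.111], [0.527, -0.213], [0.476, -0.214], [0.469, -0.114]] [ 0.4978 -0.1631]
sides [0.0512, 0.1018, 0.0511, 0.1006]
red [364 162] [ 0.6024 -0.0652  0.125 ]
red [470 154] [ 0.6137 -0.247   0.125 ]
pur [178 198] [0.5431 0.2582 0.125 ]
pur [284 209] [0.5218 0.0732 0.125 ]
hub 235.5608308605341 240.715628090999 [ 0.6092 -0.1501  0.125 ]
mark px [194.76666667 257.8       ] 38.0
scene teal [172 230]
scene teal [292 239]
scene teal [225 200]
```

The manual's scale: shifts go in shares of 50 mm and turns go in shares of 180 degrees. Converting my numbers, -0.015 m is -0.3, 0.147 rad is 0.0468.

shift_gripper(
  ticks=[
    [0,0,-0.3,0,0,0.0468],
    [0,0,-0.3,0,0,0.0468],
    [0,0,-0.3,0,0,0.0468],
    [0,0,-0.3,0,0,0.0468],
    [0,0,-0.3,0,0,0.0468],
    [0,0,-0.3,0,0,0.0468],
    [0,0,-0.3,0,0,0.0468],
    [0,0,-0.3,0,0,0.0462],
  ],
  aperture=0.05,
)

```text
time_s: 1.0
ee_pos: [0.1791, 0.5199, 0.3479]
eef_rot: [-3.141, 0.0, 1.63]
force: [-0.3, -0.4, -0.5]
grip_width: 0.0501
grip_force: 0.0
```

shift_gripper(
  ticks=[
    [-0.8,0.44,0,0,0,0],
    [-0.8,0.44,0,0,0,0],
    [-0.8,0.44,0,0,0,0],
    [-0.8,0.44,0,0,0,0],
    [-0.8,0.44,0,0,0,0],
    [-0.8,0.44,0,0,0,0],
    [-0.8,0.44,0,0,0,0],
    [-0.8,0.44,0,0,0,0],
    [-0.8,0.44,0,0,0,0],
  ],
)

```text
time_s: 1.9
ee_pos: [0.4007, 0.1718, 0.3475]
eef_rot: [3.141, -0.0, 1.636]
force: [1.3, 0.1, -0.0]
grip_width: 0.0497
grip_force: 0.0
```

```bash
python3 - <<'E'
from h import *
o=ctrl.get_obs(); print(o['ee_pos'],o['eef_rot'])
s=viewer.camera('scene'); hs=cv2.cvtColor(s['pixels'],cv2.COLOR_BGR2HSV)
C=np.array([.604,-.156,.125]); a=np.array([np.cos(.065),np.sin(.065),0]); l=np.array([-a[1],a[0],0])
P=C+.006*a
def pl(u,v):
    oo,d=ray(s,u,v); q=oo+d*(a@(P-oo))/(a@d)-C; return l@q,q[2]
for q in ([194.8,257.8],[172,230],[292,239],[225,200]):
    y,z=pl(*q); print(q,round(y,4),round(z,4),'r',round(np.hypot(y,z),4),'theta',round(np.arctan2(-y,z),3))
E
```

```text
[0.40067067 0.17184011 0.34752872] [ 3.14132511e+00 -9.58502990e-05  1.63585899e+00]
[194.8, 257.8] -0.066 -0.0409 r 0.0776 theta 2.125
[172, 230] -0.0731 0.0478 r 0.0873 theta 0.991
[292, 239] 0.0894 -0.0107 r 0.09 theta -1.69
[225, 200] 0.0128 0.108 r 0.1087 theta -0.118
```

To row units: -0.045 m is -0.9, -0.027 m is -0.54.

shift_gripper(
  ticks=[
    [-0.9,0.45,0,0,0,0],
    [-0.9,0.45,0,0,0,0],
    [-0.9,0.45,0,0,0,0],
    [-0.9,0.45,0,0,0,0],
    [-0.9,0.45,0,0,0,0],
    [-0.9,0.45,0,0,0,0],
    [-0.9,0.45,0,0,0,0],
    [-0.54,0.45,0,0,0,0],
  ],
)

```text
time_s: 2.75
ee_pos: [0.6014, -0.1572, 0.3469]
eef_rot: [-3.141, 0.0, 1.634]
force: [0.2, 0.3, 0.5]
grip_width: 0.0502
grip_force: 0.0
```

```bash
python3 - <<'E'
from h import *
o=ctrl.get_obs(); print(o['qpos'])
c=viewer.camera('wrist'); cv2.imwrite('pics/w1.png',c['pixels']); print(c['fx'],c['cx'],c['cy'],np.round(c['extrinsics'],3).tolist())
E
```

```text
[-3.14440662e-01  4.16218028e-01  1.09379020e+00 -2.66986861e-04
  1.63218190e+00 -3.77360602e-01]
309.70691628693146 322.64742716368306 202.75587492477453 [[0.998, -0.059, -0.016, 0.597], [0.061, 0.961, 0.27, -0.078], [-0.001, -0.27, 0.963, 0.504], [0.0, 0.0, 0.0, 1.0]]
```

View pics/w1.png

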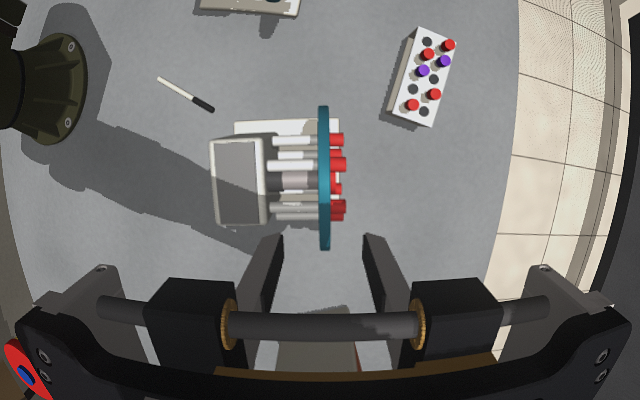

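The wrist view shows the disc edge-on, columns 319–329 and rows 105–250, roughly between the fingers (inner edges at columns 283 and 364). I'll measure its axial position.

```bash
python3 - <<'E'
from h import *
c=viewer.camera('wrist'); E=c['extrinsics']
hs=cv2.cvtColor(c['pixels'],cv2.COLOR_BGR2HSV)
te=(hs[...,0]>80)&(hs[...,0]<100)&(hs[...,1]>100)
k=big(te,(300,95,350,260))[:,0]
def on(u,v,z):
    d=np.array([u-c['cx'],v-c['cy']]); r=np.hypot(*d); th=r/c['fx']; d=d/r*np.sin(th)
    w=E[:3,:3]@np.array([d[0],-d[1],-np.cos(th)]); o=E[:3,3]; return o+w*(z-o[2])/w[2]
print(k.min(0),k.max(0))
for v in (110,130,150,170,190,210,230,245):
    x=k[k[:,1]==v][:,0]; y0=on(x.mean(),v,.125)
    yy=on(x.mean(),v,.2)[1]; h=.125+np.sqrt(max(0,.09**2-(yy+.156)**2))
    A,B=on(x.min()-.5,v,h),on(x.max()+.5,v,h); print(v,x.min(),x.max(),round(h,3),np.round((A+B)/2,4),round(B[0]-A[0],4))
E
```

```text
[316 104] [328 248]
110 316 325 0.159 [ 0.5952 -0.0717  0.1592] 0.0109
130 316 326 0.189 [ 0.5972 -0.0927  0.1885] 0.011
150 316 327 0.203 [ 0.5989 -0.1115  0.2034] 0.0116
170 316 327 0.212 [ 0.6    -0.1297  0.2117] 0.0114
190 316 327 0.215 [ 0.6011 -0.1485  0.2149] 0.0114
210 317 327 0.213 [ 0.6028 -0.1688  0.2134] 0.0107
230 318 327 0.206 [ 0.6047 -0.1923  0.2063] 0.0102
245 319 327 0.196 [ 0.6064 -0.2135  0.1957] 0.0097
```

To row units: 0.0305 m is 0.61, -0.021 m is -0.42, 0.14 rad is 0.0446.

shift_gripper(
  ticks=[
    [-0.42,0,0.61,0,0,0],
    [-0.42,0,0.61,0,0,0],
    [-0.42,0,0.61,0,0,0],
    [-0.42,0,0.61,0,0,0],
    [0,0,0,0,0.0446,0],
    [0,0,0,0,0.0446,0],
    [0,0,0,0,0.0446,0],
    [0,0,0,0,0.0446,0],
    [0,0,0,0,0.0446,0],
    [0,0,0,0,0,0],
  ],
)

```text
time_s: 3.85
ee_pos: [0.6055, -0.239, 0.2227]
eef_rot: [-3.136, -0.706, 1.63]
force: [-0.6, -0.4, 0.4]
grip_width: 0.0497
grip_force: 0.0
```

```bash
cat > w.py <<'E'
from h import *
o=ctrl.get_obs(); from scipy.spatial.transform import Rotation as R
r=R.from_euler('xyz',o['eef_rot']).as_matrix(); C=np.array([.602,-.1565,.125])
d=r.T@(C-o['ee_pos']); print('t',o['time_s'],'centre in tool',np.round(d,4),'z',np.round(r[:,2],3),'y',np.round(r[:,1],3)); print('q',np.round(o['qpos'],2),'F',np.round(o['force'],1))
E
python3 w.py
```

```text
t 3.85 centre in tool [-0.0005  0.0021  0.1279] z [-0.044  0.647 -0.761] y [ 0.998  0.063 -0.004]
q [-0.63  0.78  0.95  0.55  1.86 -0.65] F [-0.6 -0.4  0.4]
```

To row units: 0.02 m is 0.4, 0.001 m is 0.02.

shift_gripper(
  ticks=[
    [0,0.02,0.4,0,0,0],
    [0,0.02,0.4,0,0,0],
    [0,0,0,0,0,0],
  ],
)

```text
time_s: 4.15
ee_pos: [0.6064, -0.2098, 0.1937]
eef_rot: [-3.139, -0.698, 1.636]
force: [0.3, -0.5, 0.4]
grip_width: 0.0496
grip_force: 0.0
```

shift_gripper(
  ticks=[
    [0,0,0,0,0,0],
    [0,0,0,0,0,0],
    [0,0,0,0,0,0],
    [0,0,0,0,0,0],
    [0,0,0,0,0,0],
  ],
  aperture=0.0,
  force=15,
)

```text
time_s: 4.65
ee_pos: [0.6066, -0.2123, 0.195]
eef_rot: [3.141, -0.7, 1.636]
force: [-0.5, 0.2, -0.4]
grip_width: 0.0135
grip_force: 0.0
```

```bash
python3 w.py
```

```text
t 4.65 centre in tool [-0.0022 -0.001   0.0897] z [-0.042  0.643 -0.765] y [0.998 0.065 0.   ]
q [-0.59  0.76  1.04  0.55  1.78 -0.66] F [-0.5  0.2 -0.4]
```

shift_gripper(
  ticks=[
    [0,0,0,0,0,0],
    [0,0,0,0,0,0],
  ],
)

```text
time_s: 4.85
ee_pos: [0.6063, -0.2124, 0.195]
eef_rot: [-3.141, -0.7, 1.635]
force: [-5.0, -1.8, 2.8]
grip_width: 0.0117
grip_force: 15.0
```

shift_gripper(
  ticks=[
    [0.246,0,0.018,0,-0.0446,0],
    [0.246,0,0.018,0,-0.0446,0],
    [0.246,0,0.018,0,-0.0446,0],
    [0.246,0,0.018,0,-0.0446,0],
    [0.246,0,0.018,0,-0.0446,0],
  ],
)

```text
time_s: 5.35
ee_pos: [0.6021, -0.1551, 0.2158]
eef_rot: [-3.141, 0.005, 1.636]
force: [-11.5, 0.1, -13.2]
grip_width: 0.0119
grip_force: 15.0
```

```bash
python3 w.py
python3 - <<'E'
from h import *
s=viewer.camera('scene'); cv2.imwrite('pics/s2.png',s['pixels'][80:330,100:500])
E
```

```text
t 5.35 centre in tool [-0.0009 -0.0001  0.0908] z [-0.001 -0.005 -1.   ] y [ 0.998  0.065 -0.001]
q [-0.31  0.47  1.32 -0.01  1.36 -0.37] F [-11.5   0.1 -13.2]
```

View pics/s2.png

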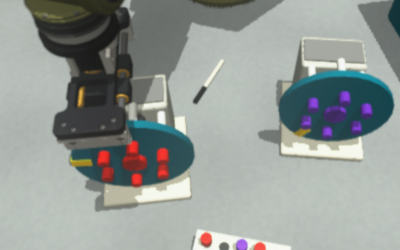

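The wheel follows: the mark has moved up to crop (80,162), level with the wheel's right-hand side from the robot. I'll continue the stroke, then release and back off.

To row units: 0.0123 m is 0.246, 0.0009 m is 0.018, -0.14 rad is -0.0446.

shift_gripper(
  ticks=[
    [0.246,0,0.018,0,-0.0446,0],
    [0.246,0,0.018,0,-0.0446,0],
    [0.246,0,0.018,0,-0.0446,0],
    [0.246,0,0.018,0,-0.0446,0],
    [0.246,0,0.018,0,-0.0446,0],
    [0,0,0,0,0,0],
  ],
)

```text
time_s: 6.0
ee_pos: [0.5977, -0.0955, 0.1927]
eef_rot: [-3.135, 0.705, 1.643]
force: [-16.8, 4.9, 7.8]
grip_width: 0.0118
grip_force: 15.0
```

```bash
python3 w.py
```

```text
t 6.0 centre in tool [-0.0027  0.0005  0.0912] z [ 0.04  -0.647 -0.762] y [ 0.998  0.068 -0.005]
q [ 0.05  0.48  1.5  -0.75  1.26  0.26] F [-16.8   4.9   7.8]
```

shift_gripper(
  ticks=[
    [0,0,0,0,0,0],
    [0,0,0,0,0,0],
    [0,0,0,0,0,0],
    [0,0,0,0,0,0],
    [0,0,-0.4,0,0,0],
    [0,0,-0.4,0,0,0],
    [0,0,0,0,0,0],
  ],
  aperture=0.05,
)

```text
time_s: 6.7
ee_pos: [0.5983, -0.0723, 0.2271]
eef_rot: [3.137, 0.7, 1.634]
force: [0.2, 0.1, -0.3]
grip_width: 0.0498
grip_force: 0.0
```

```bash
cat > m.py <<'E'
from h import *
s=viewer.camera('scene'); hs=cv2.cvtColor(s['pixels'],cv2.COLOR_BGR2HSV)
C=np.array([.602,-.1565,.125]); a=np.array([np.cos(.07),np.sin(.07),0]); l=np.array([-a[1],a[0],0]); P=C+.006*a
y=((hs[...,0]>18)&(hs[...,0]<32)&(hs[...,1]>120)).astype(np.uint8)*255; y[:170]=0;y[290:]=0;y[:,:165]=0;y[:,310:]=0
n,_,st,ce=cv2.connectedComponentsWithStats(y)
for i in range(1,n):
    if st[i,4]>8:
        oo,d=ray(s,*ce[i]); q=oo+d*(a@(P-oo))/(a@d)-C; yy,z=l@q,q[2]
        print(ce[i].round(1),st[i,4],'r',round(np.hypot(yy,z),4),'theta',round(np.arctan2(-yy,z),3))
E
python3 m.py
```

```text
[306.8 180.7] 25 r 0.1761 theta -0.743
[187.  222.1] 204 r 0.0783 theta 0.665
```

To row units: -0.0181 m is -0.362, 0.0012 m is 0.024, 0.14 rad is 0.0446.

shift_gripper(
  ticks=[
    [-0.362,0,0.024,0,0.0446,0],
    [-0.362,0,0.024,0,0.0446,0],
    [-0.362,0,0.024,0,0.0446,0],
    [-0.362,0,0.024,0,0.0446,0],
    [-0.362,0,0.024,0,0.0446,0],
    [-0.362,0,0.024,0,0.0446,0],
    [-0.362,0,0.024,0,0.0446,0],
    [-0.362,0,0.024,0,0.0446,0],
    [0,0,0,0,0,0],
  ],
)

```text
time_s: 7.65
ee_pos: [0.6049, -0.2138, 0.2403]
eef_rot: [-3.136, -0.427, 1.626]
force: [0.3, 0.7, -1.2]
grip_width: 0.0503
grip_force: 0.0
```

```bash
python3 w.py; python3 m.py
```

```text
t 7.65 centre in tool [0.0045 0.001  0.1287] z [-0.029  0.413 -0.91 ] y [ 0.998  0.058 -0.005]
q [-0.53  0.63  1.07  0.35  1.69 -0.59] F [ 0.3  0.7 -1.2]
[188.1 222.3] 184 r 0.0769 theta 0.658
```

To row units: 0.0195 m is 0.39, 0.0015 m is 0.03.

shift_gripper(
  ticks=[
    [0.03,0.01,0.39,0,0,0],
    [0.03,0.01,0.39,0,0,0],
    [0,0,0,0,0,0],
  ],
)

```text
time_s: 8.0
ee_pos: [0.6056, -0.1888, 0.2084]
eef_rot: [-3.138, -0.42, 1.636]
force: [-0.4, -0.6, -0.5]
grip_width: 0.0498
grip_force: 0.0
```

shift_gripper(
  ticks=[
    [0,0,0,0,0,0],
    [0,0,0,0,0,0],
    [0,0,0,0,0,0],
    [0,0,0,0,0,0],
    [0,0,0,0,0,0],
    [0,0,0,0,0,0],
    [0,0,0,0,0,0],
    [0,0,0,0,0,0],
  ],
  aperture=0.0,
  force=15,
)

```text
time_s: 8.8
ee_pos: [0.6048, -0.1909, 0.2106]
eef_rot: [-3.138, -0.42, 1.635]
force: [-13.4, -2.4, 4.4]
grip_width: 0.0118
grip_force: 15.0
```

shift_gripper(
  ticks=[
    [0.246,0,0.018,0,-0.0446,0],
    [0.246,0,0.018,0,-0.0446,0],
    [0.246,0,0.018,0,-0.0446,0],
    [0.246,0,0.018,0,-0.0446,0],
    [0.246,0,0.018,0,-0.0446,0],
    [0,0,0,0,0,0],
    [0,0,0,0,0,0],
  ],
)

```text
time_s: 9.5
ee_pos: [0.6003, -0.1291, 0.2143]
eef_rot: [-3.135, 0.28, 1.638]
force: [-19.0, 2.8, 5.8]
grip_width: 0.0122
grip_force: 15.0
```

```bash
python3 w.py
```

```text
t 9.5 centre in tool [-0.0017  0.0005  0.0934] z [ 0.012 -0.276 -0.961] y [ 0.998  0.065 -0.006]
q [-0.16  0.43  1.4  -0.29  1.27 -0.15] F [-19.    2.8   5.8]
```

shift_gripper(
  ticks=[
    [0,0,0,0,0,0],
    [0,0,0,0,0,0],
    [0,0,0,0,0,0],
    [0,0,0,0,0,0],
    [0,0,-0.5,0,0,0],
    [0,0,-0.5,0,0,0],
    [0,0,-0.5,0,0,0],
    [0,0,-0.5,0,0,0],
    [0,0,0,0,0,0],
  ],
  aperture=0.05,
)

```text
time_s: 10.4
ee_pos: [0.6013, -0.1021, 0.314]
eef_rot: [3.136, 0.281, 1.635]
force: [0.1, 0.1, 0.7]
grip_width: 0.0502
grip_force: 0.0
```

```bash
python3 m.py; python3 - <<'E'
from h import *
s=viewer.camera('scene'); cv2.imwrite('pics/s3.png',s['pixels'][80:330,100:500])
c=viewer.camera('wrist'); cv2.imwrite('pics/w3.png',c['pixels'])
E
```

```text
[218.9 209.9] 238 r 0.0838 theta 0.0
```

View pics/s3.png

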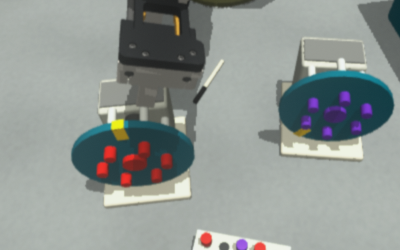

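View pics/w3.png

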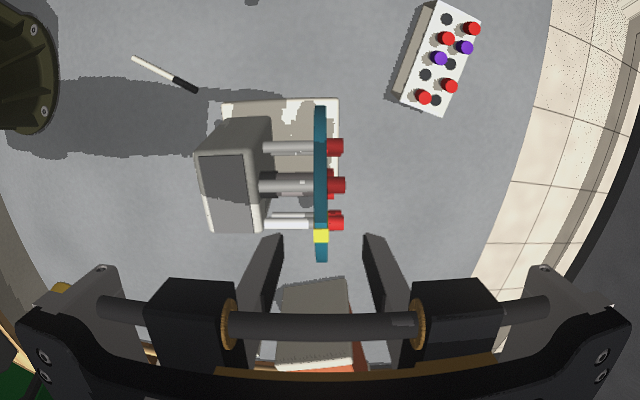

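The mark is near the top: (119,130) in the scene crop and (321,236) in the wrist view. The purple wheel's mark is unchanged. I'll cross-check with the wrist view and confirm the wheel is at rest.

```bash
python3 m.py; python3 - <<'E'
from h import *
c=viewer.camera('wrist'); E=c['extrinsics']; hs=cv2.cvtColor(c['pixels'],cv2.COLOR_BGR2HSV)
y=(hs[...,0]>22)&(hs[...,0]<34)&(hs[...,1]>120)
k=big(y,(300,200,340,262)); m=cv2.moments(k); u,v=m['m10']/m['m00'],m['m01']/m['m00']
d=np.array([u-c['cx'],v-c['cy']]); r=np.hypot(*d); th=r/c['fx']; d=d/r*np.sin(th)
w=E[:3,:3]@np.array([d[0],-d[1],-np.cos(th)]); o=E[:3,3]; p=o+w*(.215-o[2])/w[2]
print(u,v,p,'theta',(-.1565-p[1])/.09); o=ctrl.get_obs(); print(o['time_s'],o['force'])
E
```

```text
[219.  209.9] 238 r 0.0838 theta -0.0
321.19563152896484 235.5631528964862 [ 0.60201252 -0.15674949  0.215     ] theta 0.0027720894167918317
10.65 [-0.12103142 -0.43361063  0.39848264]
```

Both views put the mark within about 0.01 rad of the top, at rest and with the gripper clear.

```bash
python3 -c "
from station import ctrl, viewer
print(ctrl.hand_in())"
```

```text
the job is handed in; nothing more can be done
None
```

I turned the red-capped wheel until its yellow mark stood at the very top, within about 0.01 rad in both camera views. I left it at rest with the gripper clear, did not touch the purple wheel, and handed the job in at about 10.7 s of the 35 s allowed; no verdict was returned.

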